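Set and lock the angle jig

TASK

Set the mitre-angle jig for the next cut: with a fingertip, push the aluminium pointer arm round until it points straight at the stop pin with the ball head, and leave it there. Then push the dark locking lever on top of the pivot round, counter-clockwise seen from above, until it is home against its upright stop post. Only push: do not grip or force the jig's parts, and leave the tools and other things lying around it where they are.

Things in the scene. Friction and masses are not known exactly. Their poses are not given: they have to be found in the camera images.
- jig: plywood board 300 x 380 x 18 mm, fixed to the table. Origin on the vertical pivot axis of pointer and lever, at table height; z up. The board spans x -110 to 190, y -190 to 190 mm in this frame. The lever's upright stop post (12 mm diameter, top 86 mm over the table) stands at about x -16, y -39 mm. All heights given in this list are above the table.
- pointer (a joint): angle of the pointer arm about the vertical pivot, rad: 0 along the jig's +x, growing counter-clockwise from above; range -1.5 to 1.75. Aluminium bar 20 mm wide, sides parallel up to 117 mm from the axis, at heights 31 to 57 mm; hub radius 22 mm. Stiff hinge: it stays where it is left and moves under about 2 N at 90 mm from the axis.
- pointer_tip (a point): the pointed tip of the pointer arm, 127 mm from the pivot axis, at 44 mm height; its x axis points out along the arm, y to the arm's left, z up.
- lock (a joint): angle of the locking lever about the same pivot, rad: 0 when it lies 140 degrees counter-clockwise from the jig's +x, growing counter-clockwise from above; 1.55 hard against its stop post. Dark steel bar 14 mm wide above the pointer, at heights 66 to 86 mm. Stiff: it stays where it is left and moves under about 2 N at 65 mm from the axis; it does not turn the pointer.
- lock_knob (a point): centre of the black ball knob (12 mm radius) on the lever's end, 88 mm from the pivot axis, at 76 mm height. The lever's round hub has 16 mm radius, its top at 90 mm.
- ball_pin: the stop pin with a ball head: steel pin fixed to the jig, 34 mm ball with its centre 50 mm above the pin's foot (68 mm over the table), foot 22 mm in diameter. Origin at the centre of the foot, on the board's top (18 mm height), about 165 mm from the pivot. The three pins may change places.
- square_pin: stop pin with a square block head, 30 x 30 x 22 mm, top 79 mm over the table; otherwise like the ball pin; origin at its foot.
- wing_pin: stop pin with a flat wing head, 56 x 8 x 18 mm, top 79 mm over the table; otherwise like the ball pin; origin at its foot.
- offcut: loose wood offcut, 45 x 32 x 22 mm, lying on the jig board near its far edge; origin at the centre of its underside
- tin: loose small steel tin, 36 mm diameter, 35 mm high, on the jig board in its near left corner; origin at the centre of its underside
- glue: loose white glue bottle, 56 mm diameter, 150 mm high, upright on the table to the right of the jig; origin at the centre of its underside
- screwdriver: loose screwdriver lying on the table to the left of the jig; origin at the centre of its underside
- tape: loose tape measure, 65 x 65 x 34 mm, on the table to the right of the jig; origin at the centre of its underside
- battery: loose tool battery, 75 x 110 x 63 mm, on the table on the near side of the jig; origin at the centre of its underside
- wrench: loose steel wrench lying on the table on the near side of the jig; origin at the centre of its underside

How it is judged:
By the outcome, as a careful person would: the job done as asked, in the order asked, and still so for the second after the job is handed in, with the robot touching nothing.
It also fails if it takes over 54 s, if anything falls off the work surface, if the arm or the gripper's body presses on something with over 40 N, if the wrist force passes 120 N, or if a joint passes its speed limit or range.

ROBOT

A 6-joint arm with a two-finger parallel gripper is mounted at the origin on the work surface. World frame = base frame: x ahead of the robot, y to its left, z up, the work surface at z = 0. Lengths are in mm, angles in rad, forces in N, time in s.
With the tool pointing down it reaches from about 350 to 875 mm from the base axis. Payload 4.2 kg.
Tool frame: the origin (TCP) lies at the very end of the fingers, on their centre line; the grasp point (between the pads) lies 19 mm behind it; z points along the fingers, y is the line along which they close (so a half turn about z gives the same grasp; the last joint's range is limited). The gripper opens to 85 mm and grips with 20 to 120 N. Pads are 22 mm wide; open, the fingers measure 114 mm over their backs; the gripper's body (76 mm by 85 mm) begins 54 mm behind the grasp point. The pads swing forward as they close: fully open they stand 13 mm farther back than shut.
Start: joints at [0.259, 0.385, 0.008, 0, -1.194, -0.259], TCP at [624.979, 0.025, 231.312] pointing down, gripper open.
Joint ranges: [-3.14, 3.14], [-1.21, 2.06], [-1.07, 1.41], [-3.16, 2.05], [-2.99, -0.16], [-3.1, 3.1]. Speed limits (rad/s): [2.79, 2.79, 3.14, 3.14, 3.14, 3.14].

INTERFACE

Orientations are given as a unit quaternion [x, y, z, w].
In Python, from bench import read_state, get_image, get_calibration, job_done gives the robot as it stands.
- The arm moves only by the shell command python3 -m creep 'ROWS'. ROWS is a JSON object of lists of equal length, an entry for each row: "translation": the shift along the world's x, y, z in cm, a list of three; "delta_rot": the turn, a rotation vector about the world's x, y, z in degrees, a list of three; "hand": the finger opening in cm, from 0 to 8.54. A call has 1 to 8 rows; each row is the pose to reach, as a shift and turn from the pose commanded when the call began; what a row does not reach only later rows make up. A row lasts 1/8 s, in which the tool goes at most 62.5 mm and 10.7 degrees, less where a joint would pass 70% of its speed; a pose out of reach is approached as far as the arm can. A call with a gripper value outside its range is refused whole. The fingers move at their own pace and stop on an object; the grip force is fixed at half the most. Time passes only in rows, so rows that repeat a pose let the fingers close. It gives the time, the measured TCP pose, the force, the opening and the grip force at its end, in the units of the state.
- read_state(): the state, without advancing time (a new reading comes with each control period).
- get_image(name): name is "scene" or "side" or "wrist"; returns (picture, depth): 384x512x3 uint8, red, green, blue; 384x512 float32, mm along the optical axis (not along the pixel's ray), 0 where there is no reading.
- get_calibration(name): a dict with "intrinsics" (3x3 intrinsics, pixels), "xyz" and "attitude" of the camera in the world. Camera axes: x right, y down, z forward; pixel columns grow to the right and rows downward; lengths in mm; the calibration is good to about 2 mm. A picture is of the moment at which its call begins: read the wrist's pose just before it. get_calibration takes no time and is no camera call; for the wrist camera it gives the pose at the moment of the call.
- job_done(): hands the job in; it is judged then, once.
The state is a dict: "clock": time; "joints": joint angles; "joint_vel": joint speeds; "joint_efforts": joint torques, N m; "position": TCP position; "ee_rot": TCP orientation; "contact_force": force on the tool from outside, world axes, zero at the start; "wrist_torque": the same for the moment, N m; "gripper_width": finger opening in mm; "grasp_force": force on a finger pad.
Only numpy, scipy, OpenCV 4.12 (cv2) and the standard library are available. Lean on these libraries where they do the work, as an engineer would, in place of code of your own. Each camera call takes 0.05 s, during which the arm holds its last target. There are 200 camera calls.

## Working session

There is one attempt and no reset: what is moved stays moved. The work goes in short steps, Python scripts to look and compute and a shell command to move; the robot and the scene stay as the last step left them, time stands still between calls to the robot, and variables do not carry over. Pictures are saved under pics/ and viewed, at most 10 in all, crops included, and the job is handed in when it is done.

```bash
mkdir -p pics
cat > h.py <<'E'
import numpy as np, cv2
from bench import *
from scipy.spatial.transform import Rotation as R
def rot(c):
    a=np.array(c["attitude"],float)
    return a if a.shape==(3,3) else R.from_quat(a).as_matrix()
def cast(c,u,v,z):
    K=np.array(c["intrinsics"]);d=rot(c)@np.linalg.inv(K)@np.array([u,v,1.]);o=np.array(c["xyz"],float)
    return o+d*(z-o[2])/d[2]
def cloud(c,D):
    K=np.array(c["intrinsics"]);v,u=np.mgrid[:D.shape[0],:D.shape[1]]
    p=np.stack([(u-K[0,2])/K[0,0]*D,(v-K[1,2])/K[1,1]*D,D],-1)
    return p@rot(c).T+np.array(c["xyz"],float)
def proj(c,P):
    q=np.array(c["intrinsics"])@(rot(c).T@(np.array(P,float)-np.array(c["xyz"],float)));return q[:2]/q[2]
E
python3 - <<'E'
from h import *
for n in ("scene","side","wrist"):
    c=get_calibration(n);i,d=get_image(n);np.savez(f"{n}0.npz",i=i,d=d)
    print(n,c["xyz"],c["attitude"],np.array(c["intrinsics"]).tolist())
    cv2.imwrite(f"pics/{n}0.png",i[:,:,::-1])
print(read_state())
a=np.vstack([np.hstack([np.load(f"{n}0.npz")["i"] for n in("scene",)])])
E
```

```text
scene [1027.32673144  312.43433209  983.48602201] [ 0.48219517  0.83606903 -0.23071184 -0.12348458] [[369.31740466709863, 0.0, 261.10212491412346], [0.0, 369.31740466709863, 192.4840888740509], [0.0, 0.0, 1.0]]
side [249.40132173 468.68476385 738.97212351] [-0.27850266  0.89780485 -0.32615597  0.10002497] [[402.3121967230721, 0.0, 256.2995932275722], [0.0, 402.3121967230721, 194.69422004670486], [0.0, 0.0, 1.0]]
wrist [625.75281154 -84.58676938 373.430143  ] [-1.15224756e-04  9.86362434e-01  1.64584214e-01 -1.08299576e-03] [[274.8130020236982, 0.0, 258.29258792772134], [0.0, 274.8130020236982, 190.5594017096084], [0.0, 0.0, 1.0]]
{'clock': 0.15, 'joints': array([ 2.58616351e-01,  3.85459105e-01,  6.95379775e-03, -3.40129069e-04,
       -1.19401082e+00, -2.58597915e-01]), 'joint_vel': array([ 0.00191391, -0.00135239,  0.00607531,  0.00069245,  0.00068808,
        0.00102711]), 'joint_efforts': array([-6.03353892e-04, -3.92678475e+01,  1.88581592e+01,  4.18858320e+00,
       -3.39302780e-03,  5.70479813e-06]), 'position': array([6.24569762e+02, 2.44205106e-02, 2.30432336e+02]), 'ee_rot': array([-7.07068686e-01,  7.07144333e-01,  5.68973550e-04, -6.63840667e-04]), 'contact_force': array([ 0.75435323, -1.17208742,  0.09470634]), 'wrist_torque': array([-0.02761453,  0.04605478, -0.0029315 ]), 'grasp_force': 0.0, 'gripper_width': 85.25373141142092}
```

View pics/scene0.png

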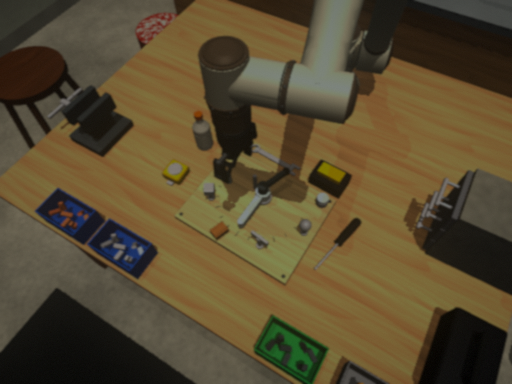

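View pics/wrist0.png

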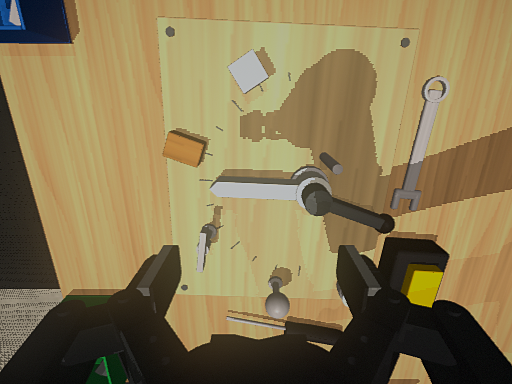

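View pics/side0.png

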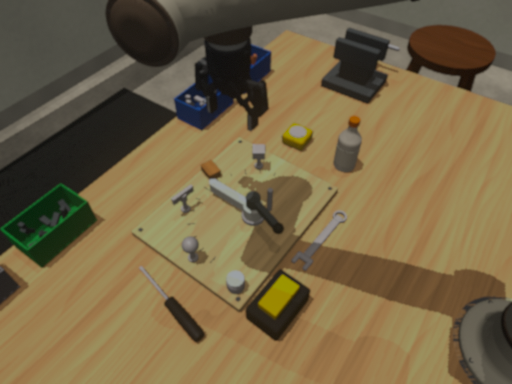

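The wrist view is the useful one. The ball pin's head is at about (277,303) and its foot at (272,283). The pointer runs from the hub (312,183) to its tip (212,188). The lever hub is at (315,197), its knob at (387,223), and the stop post at (330,162). In this image world +x is left and +y is down. The scene view shows the ball at (304,226) and the side view at (190,244).

```bash
cat > m.py <<'E'
from h import *
from scipy.optimize import least_squares
def circ(p):
    f=lambda q:np.hypot(p[:,0]-q[0],p[:,1]-q[1])-q[2]
    return least_squares(f,[*p[:,:2].mean(0),15],loss="soft_l1").x
def sph(p,r=17):
    return least_squares(lambda q:np.linalg.norm(p-q,axis=1)-r,p.mean(0)-[0,0,8],loss="soft_l1").x
def near(p,x,y,r): return p[np.hypot(p[...,0]-x,p[...,1]-y)<r]
E
python3 - <<'E'
from m import *
S={n:np.load(n+"0.npz") for n in("scene","side","wrist")}
C={n:get_calibration(n) for n in S}
P={n:cloud(C[n],S[n]["d"]) for n in S}
for n,px in dict(wrist=[(277,303),(315,197),(212,188),(387,223),(330,160),(370,38)],scene=[(304,226),(262,188),(240,222)],side=[(190,244),(254,200),(213,181)]).items():
    for u,v in px: print(n,(u,v),P[n][v,u].round(1))
W=P["wrist"]
for n in P:
    c=P["wrist"][303,277]
    b=near(P[n],*c[:2],28); b=b[(b[:,2]>56)&(b[:,2]<90)]
    print(n,"ball",len(b),sph(b).round(1))
h=W[197,315]
u=np.mgrid[:384,:512]
hub=near(W,h[0],h[1],30);hub=hub[(hub[:,2]>87.5)&(hub[:,2]<95)];print(len(hub),"hubtop",circ(hub)[:2],(hub.min(0)+hub.max(0))/2,np.ptp(hub,axis=0))
E
```

```text
wrist (277, 303) [600.6 172.1  80.3]
wrist (315, 197) [562.8  20.2  90.1]
wrist (212, 188) [681.3  20.7  57.3]
wrist (387, 223) [477.4  53.   87.5]
wrist (330, 160) [543.1 -15.5  64.6]
wrist (370, 38) [ 497.1 -147.8   18.9]
scene (304, 226) [612.2 186.3  82.5]
scene (262, 188) [570.1  31.6  91.5]
scene (240, 222) [677.8  23.   56.5]
side (190, 244) [593.3 190.3  83.4]
side (254, 200) [550.5  35.4  90.6]
side (213, 181) [675.   19.5  56.3]
scene ball 113 [600.2 184.9  67.6]
side ball 215 [600.4 184.8  69.3]
wrist ball 522 [599.4 185.1  68.5]
600 hubtop [558.51672809  26.4931802 ] [555.79816131  26.7452114   90.10989241] [35.38013766 30.62978436  5.18750285]
```

```bash
cat >> m.py <<'E'
def line(p,ori):
    "centre line of a bar's top: direction + point, edges by bins along"
    d=np.array(ori,float);d/=np.linalg.norm(d)
    for _ in range(4):
        n=np.array([-d[1],d[0]]);o=p.mean(0)[:2];q=p[:,:2]-o;s=q@d;t=q@n
        B=np.linspace(s.min(),s.max(),12);m=[]
        for a,b in zip(B[:-1],B[1:]):
            k=(s>=a)&(s<b)
            if k.sum()>5:m.append([(a+b)/2,(t[k].max()+t[k].min())/2,np.ptp(t[k])])
        m=np.array(m);f=np.polyfit(m[:,0],m[:,1],1)
        o=o+n*f[1];d=d+n*f[0];d/=np.linalg.norm(d)
    return o,d,m[:,2]
def look(P,pv,zp=(54.5,59.5)):
    r=np.hypot(P[...,0]-pv[0],P[...,1]-pv[1])
    h=P[(r<22)&(P[...,2]>88.6)&(P[...,2]<92)]
    c,rad=cv2.minEnclosingCircle(h[:,:2].astype(np.float32))
    k=P[(r>70)&(r<102)&(P[...,2]>68)&(P[...,2]<92)]
    return h,c,rad,k
E
python3 - <<'E'
from m import *
for n in ("wrist","scene","side"):
    D=np.load(n+"0.npz");P=cloud(get_calibration(n),D["d"])
    h,c,rad,k=look(P,(558,26))
    print(n,"hub",np.round(c,1),round(rad,1),h.mean(0).round(1))
    print(" knob",sph(k,12).round(1),len(k))
    x,y,z=P[...,0],P[...,1],P[...,2]
    p=P[(x>590)&(x<666)&(abs(y-24)<18)&(z>54.5)&(z<59.5)]
    o,d,w=line(p,(1,0));print(" ptr",o.round(1),np.degrees(np.arctan2(d[1],d[0])).round(2),"y at 558:",(o+d*(558-o[0])/d[0]).round(1),w.round(0))
    # stop post
    p=P[(x>515)&(x<560)&(y<0)&(y>-40)&(z>82)&(z<92)];print(" post",p.mean(0).round(1),len(p))
    # bolts/board corners
# corner screws in the wrist view
C=get_calibration("wrist");q=[cast(C,u,v,19)[:2] for u,v in[(170,31),(405,42),(184,287)]]
print(np.round(q,1))
E
```

```text
wrist hub [558.4  27.2] 15.8 [558.4  26.6  90.5]
 knob [479.5  57.   77.2] 365
 ptr [627.8  23.6] -2.93 y at 558: [558.   27.2] [20. 20. 20. 19. 20. 20. 19. 20. 20. 20. 19.]
 post [540.7 -11.1  86.2] 104
scene hub [558.6  30.6] 17.2 [559.5  29.4  90.1]
 knob [480.5  57.5  77.1] 59
 ptr [627.9  24.8] -2.8 y at 558: [558.   28.2] [20. 17. 16. 18. 18. 17. 20. 20. 20. 17. 18.]
 post [541.6  -9.8  85.7] 13
side hub [558.8  28.3] 16.2 [557.6  29.1  90.9]
 knob [478.4  58.2  78.1] 152
 ptr [627.7  24.6] -2.95 y at 558: [558.   28.2] [18. 21. 20. 20. 19. 22. 20. 22. 17. 17. 20.]
 post [539.8  -8.9  86.3] 25
[[ 725.6 -154.7]
 [ 456.2 -143.8]
 [ 740.1  195.2]]
```

```bash
python3 -m creep '{"translation":[[1.7,-1.2,-3],[1.7,-1.2,-8],[1.7,-1.2,-13],[1.7,-1.2,-15],[1.7,-1.2,-17],[1.7,-1.2,-18.7],[1.7,-1.2,-18.7],[1.7,-1.2,-18.7]],"delta_rot":[[0,0,-3],[0,0,-3],[0,0,-3],[0,0,-3],[0,0,-3],[0,0,-3],[0,0,-3],[0,0,-3]],"hand":[0,0,0,0,0,0,0,0]}'
python3 - <<'E'
from m import *
pv=np.array([558.5,27.3]);s=read_state();print(s["position"],s["contact_force"])
T=lambda t,o:pv+85*np.array([np.cos(t),np.sin(t)])+o*np.array([np.sin(t),-np.cos(t)])
p0=np.array([641.98,-11.98])
for a in [-3,2,7,12,17,22,27,32,37,42,47,52,57,62,65,67,69,71,73,75]: print(a,((T(np.radians(a),21)-p0)/10).round(2))
E
```

```text
clock: 1.15
position: [642.6, -11.9, 45.0]
ee_rot: [-0.688, 0.725, -0.0, 0.0]
contact_force: [0.5, -0.5, -0.3]
gripper_width: 0.1
grasp_force: 0.0
[642.59689287 -11.92843897  45.02962892] [ 0.45652309 -0.49394711 -0.28976476]
-3 [0.03 1.39]
2 [0.22 2.13]
7 [0.34 2.88]
12 [0.4  3.64]
17 [0.39 4.4 ]
22 [0.32 5.17]
27 [0.18 5.92]
32 [-0.03  6.65]
37 [-0.3   7.37]
42 [-0.63  8.06]
47 [-1.02  8.71]
52 [-1.46  9.33]
57 [-1.96  9.91]
62 [-2.5  10.45]
65 [-2.85 10.74]
67 [-3.09 10.93]
69 [-3.34 11.11]
71 [-3.6  11.28]
73 [-3.85 11.44]
75 [-4.12 11.59]
```

```bash
python3 -m creep '{"translation":[[0.03,1.39,0],[0.22,2.13,0],[0.34,2.88,0],[0.4,3.64,0],[0.39,4.4,0],[0.32,5.17,0],[0.18,5.92,0],[-0.03,6.65,0]],"delta_rot":[[0,0,0],[0,0,5],[0,0,10],[0,0,15],[0,0,20],[0,0,25],[0,0,30],[0,0,35]],"hand":[0,0,0,0,0,0,0,0]}'
```

```text
clock: 2.15
position: [642.6, 55.3, 45.4]
ee_rot: [0.875, -0.483, 0.001, -0.001]
contact_force: [2.2, -2.2, -0.7]
gripper_width: 0.1
grasp_force: 1.2
```

```bash
python3 -m creep '{"translation":[[-0.27,0.72,0],[-0.6,1.41,0],[-0.99,2.06,0],[-1.43,2.68,0],[-1.93,3.26,0],[-2.47,3.8,0],[-2.82,4.09,0],[-2.82,4.09,0]],"delta_rot":[[0,0,5],[0,0,10],[0,0,15],[0,0,20],[0,0,25],[0,0,30],[0,0,33],[0,0,33]],"hand":[0,0,0,0,0,0,0,0]}'
cat > p.py <<'E'
from m import *
pv=np.array([558.5,27.3])
def ptr(tag,th):
  for n in ("wrist","scene","side"):
    i,d=get_image(n);c=get_calibration(n);cv2.imwrite(f"pics/{n}{tag}.png",i[:,:,::-1]);np.savez(f"{n}{tag}.npz",i=i,d=d)
    P=cloud(c,d);t=np.radians(th);e=np.array([np.cos(t),np.sin(t)]);m=np.array([-e[1],e[0]])
    q=P[...,:2]-pv;s=q@e;w=q@m;z=P[...,2]
    k=(s>32)&(s<108)&(abs(w)<17)&(z>54.5)&(z<59.5)
    if k.sum()>40:
        o,dd,ww=line(P[k],e);a=np.degrees(np.arctan2(dd[1],dd[0]));print(n,"ptr",a.round(2),"off pivot",((pv-o)@[-dd[1],dd[0]]).round(1),k.sum(),ww.round(0))
    b=near(P,600,185,25);b=b[(b[:,2]>56)&(b[:,2]<90)]
    if len(b)>30:print(" ball",sph(b).round(1))
    h,cc,r,kk=look(P,pv)
    if len(h)>20:print(" hub",np.round(cc,1),round(r,1))
E
python3 -c "
from p import *
ptr('1',66);print(read_state()['position'])"
```

```text
clock: 3.15
position: [614.1, 96.6, 45.4]
ee_rot: [0.976, -0.216, 0.001, -0.001]
contact_force: [0.6, -0.6, 0.6]
gripper_width: 0.2
grasp_force: 0.2
wrist ptr 63.65 off pivot 7.2 594 [10.  6.  2.  6.  6.  6.]
 hub [559.   26.1] 16.5
 ball [600.4 185.3  67.7]
side ptr 63.11 off pivot -1.2 270 [20. 22. 19. 21. 21. 20. 25. 22. 24. 26. 20.]
 ball [600.2 184.9  69.2]
 hub [555.4  27. ] 18.3
[613.70323274  95.81182115  44.81457577]
```

View pics/wrist1.png

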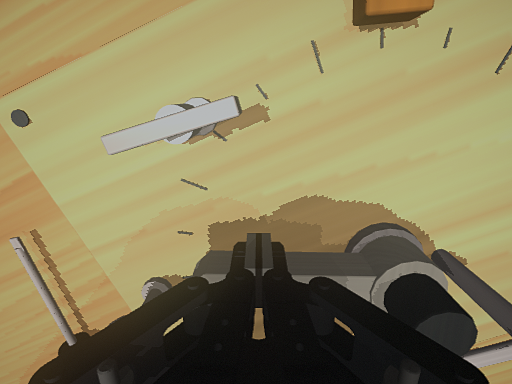

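The wrist view shows the shut fingers against the pointer's lower side and the pointer partly hidden at about (300,260). The wing pin's head is at (170,125). I'll push a bit short of the target, then retreat, lift and measure.

```bash
python3 -m creep '{"translation":[[-0.24,0.19,0],[-0.49,0.37,0],[-0.75,0.54,0],[-1.0,0.7,0],[-1.27,0.85,0],[-1.27,0.85,0],[0.1,0.5,0],[1.6,0.1,0]],"delta_rot":[[0,0,2],[0,0,4],[0,0,6],[0,0,8],[0,0,10],[0,0,10],[0,0,10],[0,0,10]],"hand":[0,0,0,0,0,0,0,0]}'
python3 -m creep '{"translation":[[0,0,5],[3,-4,10],[6,-8,15],[6,-8,20],[6,-8,20]],"delta_rot":[[0,0,0],[0,0,0],[0,0,0],[0,0,0],[0,0,0]],"hand":[0,0,0,0,0]}'
python3 -c "
from p import *
ptr('2',73.5)"
```

```text
clock: 4.3
position: [629.2, 95.8, 43.6]
ee_rot: [0.991, -0.131, -0.001, 0.001]
contact_force: [0.1, -0.8, 0.2]
gripper_width: -0.2
grasp_force: 0.0
clock: 4.92
position: [692.5, 14.6, 250.3]
ee_rot: [0.991, -0.132, 0.005, -0.001]
contact_force: [0.3, 0.4, -0.0]
gripper_width: 0.1
grasp_force: 0.0
wrist ptr 73.36 off pivot -4.4 208 [19. 18. 20. 18. 19. 18. 18. 18. 16. 18. 18.]
 ball [596.3 185.5  65.3]
scene ptr 74.63 off pivot 1.3 154 [20. 17. 17. 19. 18. 18. 18. 19. 20. 18. 17.]
 ball [600.  185.6  67.6]
 hub [559.9  28.6] 15.7
side ptr 74.24 off pivot -0.6 260 [19. 21. 21. 20. 19. 19. 20. 20. 20. 20. 19.]
 ball [600.4 184.9  69.1]
 hub [556.6  28.6] 17.4
```

View pics/wrist2.png

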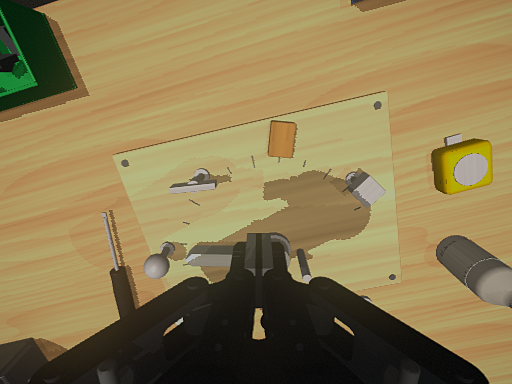

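The fingers hide the pointer (tip at about 188,255; ball at 157,266), so I'll shift the tool towards the base for a clear view.

```bash
python3 -m creep '{"translation":[[-5,3,0],[-10,6,0],[-14,7,0],[-14,7,0],[-14,7,0],[-14,7,0]],"delta_rot":[[0,0,0],[0,0,0],[0,0,0],[0,0,0],[0,0,0],[0,0,0]],"hand":[0,0,0,0,0,0]}'
python3 -c "
from p import *
ptr('3',74)"
```

```text
clock: 5.82
position: [550.1, 86.2, 243.4]
ee_rot: [0.991, -0.131, -0.001, 0.0]
contact_force: [-0.7, 0.0, 0.3]
gripper_width: -0.1
grasp_force: 0.0
wrist ptr 74.62 off pivot 0.5 1048 [19. 19. 19. 19. 19. 19. 19. 20. 20. 20. 20.]
 ball [599.8 184.8  68.5]
 hub [558.8  27.4] 15.7
scene ptr 73.95 off pivot 0.7 148 [20. 16. 20. 20. 17. 17. 18. 20. 16. 18. 18.]
 ball [600.4 185.3  68. ]
 hub [559.7  28.4] 15.7
side ptr 75.19 off pivot 0.6 274 [22. 19. 20. 20. 20. 20. 20. 20. 20. 22. 20.]
 ball [600.2 184.9  69.3]
 hub [557.1  28.4] 16.4
```

View pics/wrist3.png

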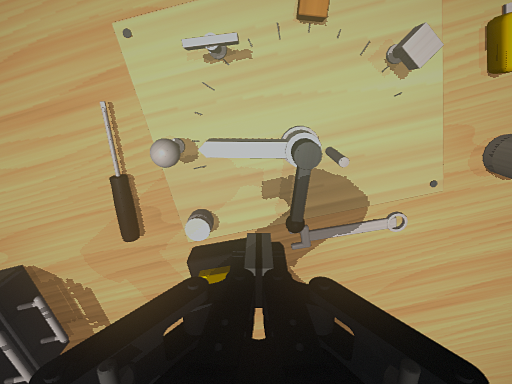

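The view is clear. The pointer runs from (200,149) to the hub at (305,150), the ball is at (166,152), the lever's knob at (295,224) and the post at (338,156). I'll cross-check the angle from the image edges.

Run:
```python
from p import *
D=np.load("wrist3.npz");i=D["i"];c=get_calibration("wrist");g=cv2.cvtColor(i,cv2.COLOR_RGB2HSV)
# pointer edges: per column, sub-pixel by saturation half level
S=g[...,1].astype(float);top=[];bot=[]
for u in range(215,280):
    s=S[130:172,u];k=np.where(s<60)[0]
    if len(k)<8: continue
    top.append((u,130+k[0]));bot.append((u,130+k[-1]))
for e in(top,bot): print(e[0],e[len(e)//2],e[-1],len(e))
mid=[((a[0]),(a[1]+b[1])/2) for a,b in zip(top,bot)]
for e in(top,):
    w=np.array([cast(c,u,v,57)[:2] for u,v in e]);vx,vy,x0,y0=cv2.fitLine(w.astype(np.float32),cv2.DIST_HUBER,0,.01,.01).ravel()
    print("edge ang",np.degrees(np.arctan2(vy,vx))%180,"dist to pivot",(pv-[x0,y0])@[-vy,vx])
for name,(u,v,r) in dict(ball=(166,152,20)).items():
    m=(g[...,1]<60).astype(np.uint8);m[:v-r]=0;m[v+r:]=0;m[:,:u-r]=0;m[:,u+r-2:]=0
    n,l,st,ce=cv2.connectedComponentsWithStats(m);j=1+st[1:,4].argmax();print(st[j],ce[j],cast(c,*ce[j],68))
    (bx,by),br=cv2.minEnclosingCircle(np.argwhere(l==j)[:,::-1].astype(np.float32));print(bx,by,br,cast(c,bx,by,68))
P=cloud(c,D["d"]);h,cc,r,k=look(P,pv);print(cc,r,"knob",sph(k,12),len(k))
# foot/stem of pin from depth
b=near(P,600,185,16);b=b[(b[:,2]>15)&(b[:,2]<45)];print("low pts",len(b),b.mean(0))
cv2.imwrite("pics/z.png",cv2.resize(i[120:180,130:360,::-1],None,fx=3.4,fy=3.4,interpolation=cv2.INTER_CUBIC))
```

```text
(215, np.int64(139)) (247, np.int64(139)) (279, np.int64(139)) 65
(215, np.int64(157)) (247, np.int64(157)) (279, np.int64(157)) 65
edge ang 74.98478 dist to pivot 13.064237953082511
[150 138  34  30 732] [165.71994536 151.66120219] [600.46778131 183.84277086  68.        ]
167.28480529785156 151.1075897216797 17.68343162536621 [600.60568857 181.83920138  68.        ]
(558.5595092773438, 27.588247299194336) 15.743562698364258 knob [479.16768142  56.73042285  77.40260878] 323
low pts 250 [602.01391922 178.57842963  21.17281114]
```

```bash
python3 -m creep '{"translation":[[5,0.5,0],[8,1,-5],[8,1,-11],[8,1,-16],[8,1,-20],[8,1,-20],[6.5,1.4,-20],[5.6,1.65,-20]],"delta_rot":[[0,0,0],[0,0,0.8],[0,0,0.8],[0,0,0.8],[0,0,0.8],[0,0,0.8],[0,0,0.8],[0,0,0.8]],"hand":[0,0,0,0,0,0,0,0]}'
python3 -m creep '{"translation":[[-0.25,0.07,0],[-0.4,0.11,0],[-0.5,0.14,0],[-0.58,0.16,0],[-0.58,0.16,0],[-0.58,0.16,0],[0.5,-0.2,0],[2,-0.6,0]],"delta_rot":[[0,0,0],[0,0,0],[0,0,0],[0,0,0],[0,0,0],[0,0,0],[0,0,0],[0,0,0]],"hand":[0,0,0,0,0,0,0,0]}'
python3 -m creep '{"translation":[[0.4,-0.2,5],[-1,-0.5,10],[-5,-1,15],[-8.4,-1.2,20],[-8.4,-1.2,20],[-8.4,-1.2,20],[-8.4,-1.2,20]],"delta_rot":[[0,0,0],[0,0,0],[0,0,0],[0,0,0],[0,0,0],[0,0,0],[0,0,0]],"hand":[0,0,0,0,0,0,0]}'
python3 -c "
from p import *
for t in '456': ptr(t,75)
D=np.load('wrist6.npz');i=D['i']
cv2.imwrite('pics/w6.png',cv2.resize(i[100:260,100:400,::-1],None,fx=2.6,fy=2.6,interpolation=cv2.INTER_CUBIC))
"
```

```text
clock: 6.98
position: [606.5, 103.3, 46.3]
ee_rot: [0.992, -0.123, 0.002, -0.001]
contact_force: [0.4, 0.2, -0.2]
gripper_width: -0.0
grasp_force: 0.0
clock: 7.98
position: [625.5, 96.7, 44.0]
ee_rot: [0.992, -0.124, -0.001, 0.0]
contact_force: [-0.3, -0.2, -0.6]
gripper_width: -0.5
grasp_force: 0.0
clock: 8.85
position: [541.3, 84.7, 242.5]
ee_rot: [0.992, -0.124, -0.002, 0.001]
contact_force: [-0.7, -0.4, -0.2]
gripper_width: 0.1
grasp_force: 0.0
wrist ptr 74.49 off pivot -0.0 1072 [19. 19. 20. 20. 19. 19. 19. 19. 19. 19. 20.]
 ball [599.7 184.8  68.3]
 hub [558.4  27.3] 15.8
scene ptr 73.61 off pivot 0.1 145 [17. 17. 20. 19. 19. 16. 20. 22. 20. 16. 17.]
 ball [600.5 185.   67.7]
 hub [559.9  28.8] 15.9
side ptr 74.82 off pivot -0.0 263 [20. 20. 19. 20. 18. 20. 20. 21. 21. 20. 19.]
 ball [600.2 185.   69.5]
 hub [558.7  28.9] 17.2
wrist ptr 74.52 off pivot 0.1 1073 [19. 19. 19. 20. 19. 19. 19. 19. 19. 19. 19.]
 ball [599.8 184.9  68.7]
 hub [558.8  27.5] 15.7
scene ptr 74.9 off pivot 1.9 143 [18. 19. 18. 18. 16. 18. 17. 20. 18. 16. 18.]
 ball [600.2 185.3  67.8]
 hub [556.6  30.4] 18.8
side ptr 74.44 off pivot -0.8 260 [21. 20. 19. 19. 21. 19. 20. 21. 20. 20. 19.]
 ball [600.1 185.   69.3]
 hub [557.1  28.5] 16.5
wrist ptr 74.47 off pivot 0.0 1073 [19. 19. 19. 20. 20. 20. 19. 19. 19. 19. 19.]
 ball [599.7 184.9  68.6]
 hub [558.4  27.5] 15.6
scene ptr 74.38 off pivot 1.0 144 [18. 15. 20. 20. 19. 17. 15. 18. 20. 18. 18.]
 ball [600.5 185.2  67.9]
 hub [557.1  31.6] 18.9
side ptr 74.39 off pivot -0.4 267 [19. 18. 17. 20. 20. 20. 19. 21. 21. 21. 19.]
 ball [600.3 184.9  69.1]
 hub [556.5  29. ] 17.3
```

View pics/w6.png

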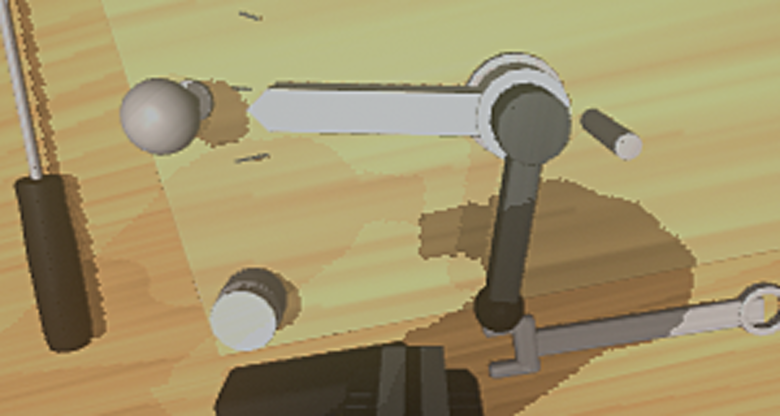

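The pointer measures 74.5° and the bearing to the ball is 75.3°, so one more nudge of about 0.8° is needed.

```bash
python3 -m creep '{"translation":[[5,0.5,0],[9,1,-5],[9,1,-11],[9,1,-16],[9,1,-20],[9,1,-20],[7.2,1.6,-20],[6.3,1.86,-20]],"delta_rot":[[0,0,0],[0,0,0],[0,0,0],[0,0,0],[0,0,0],[0,0,0],[0,0,0],[0,0,0]],"hand":[0,0,0,0,0,0,0,0]}'
python3 -m creep '{"translation":[[-0.25,0.07,0],[-0.4,0.11,0],[-0.5,0.14,0],[-0.59,0.16,0],[-0.59,0.16,0],[-0.59,0.16,0],[0.5,-0.2,0],[2,-0.6,0]],"delta_rot":[[0,0,0],[0,0,0],[0,0,0],[0,0,0],[0,0,0],[0,0,0],[0,0,0],[0,0,0]],"hand":[0,0,0,0,0,0,0,0]}'
python3 -m creep '{"translation":[[1,-0.3,5],[-1,-0.5,10],[-5,-1,15],[-8.3,-1.3,20],[-8.3,-1.3,20],[-8.3,-1.3,20],[-8.3,-1.3,20]],"delta_rot":[[0,0,0],[0,0,0],[0,0,0],[0,0,0],[0,0,0],[0,0,0],[0,0,0]],"hand":[0,0,0,0,0,0,0]}'
python3 -c "
from p import *
for t in '789': ptr(t,75)
D=np.load('wrist9.npz');P=cloud(get_calibration('wrist'),D['d']);k=look(P,pv)[3];print(sph(k,12))
c=get_calibration('wrist')
for a in (74.5,75,75.5): print(a)
"
```

```text
clock: 10.3
position: [605.3, 104.2, 46.6]
ee_rot: [0.992, -0.123, 0.002, -0.001]
contact_force: [-0.6, 0.2, -0.6]
gripper_width: -0.0
grasp_force: 0.0
clock: 11.3
position: [624.0, 97.1, 43.7]
ee_rot: [0.992, -0.124, -0.001, 0.0]
contact_force: [-0.1, 0.1, 0.3]
gripper_width: 0.2
grasp_force: 0.0
clock: 12.18
position: [541.1, 84.3, 242.4]
ee_rot: [0.992, -0.124, -0.002, 0.001]
contact_force: [0.3, -0.3, -1.1]
gripper_width: -0.1
grasp_force: 0.0
wrist ptr 75.71 off pivot 0.6 1079 [19. 20. 19. 19. 19. 19. 19. 19. 19. 19. 20.]
 ball [599.8 184.9  68.3]
 hub [558.6  27.3] 15.7
scene ptr 75.25 off pivot 1.2 154 [20. 20. 18. 18. 16. 20. 19. 19. 21. 20. 19.]
 ball [600.5 184.9  67.8]
 hub [559.8  29. ] 15.4
side ptr 75.13 off pivot -0.6 262 [19. 20. 19. 20. 20. 20. 20. 21. 19. 19. 22.]
 ball [600.4 184.9  69.2]
 hub [558.7  27.7] 15.8
wrist ptr 75.45 off pivot 0.5 1064 [20. 19. 19. 19. 19. 19. 19. 19. 19. 19. 19.]
 ball [599.8 184.9  68.7]
 hub [558.6  27.5] 15.9
scene ptr 75.12 off pivot 0.7 144 [18. 18. 19. 16. 16. 20. 18. 19. 20. 17. 19.]
 ball [600.2 185.2  67.5]
 hub [559.8  29.2] 15.5
side ptr 74.96 off pivot -0.8 262 [20. 19. 19. 21. 18. 20. 20. 19. 20. 21. 19.]
 ball [600.3 185.   69.3]
 hub [555.8  29.2] 17.9
wrist ptr 74.65 off pivot -0.7 1060 [20. 19. 20. 20. 19. 19. 19. 19. 19. 19. 19.]
 ball [599.7 184.9  68.6]
 hub [558.4  27.6] 15.7
scene ptr 76.3 off pivot 2.3 151 [20. 19. 20. 17. 17. 20. 18. 20. 20. 20. 18.]
 ball [600.6 185.4  67.8]
 hub [558.5  29.3] 16.7
side ptr 75.72 off pivot 0.1 263 [19. 21. 22. 20. 19. 19. 20. 21. 20. 19. 21.]
 ball [600.5 184.9  69.2]
 hub [558.9  28.4] 16.7
[479.34099339  56.92600718  77.6807321 ]
74.5
75
75.5
```

The pointer now averages about 75.2° against a ball bearing of 75.3°, so it stays. For the lever, I'll turn the tool back at height first and then push round at 58 mm radius.

```bash
python3 -m creep '{"translation":[[0,0,0],[0,0,0],[0,0,0],[0,0,0],[0,0,0],[0,0,0],[0,0,0],[0,0,0]],"delta_rot":[[0,0,-10],[0,0,-20],[0,0,-30],[0,0,-40],[0,0,-50],[0,0,-60],[0,0,-70],[0,0,-80]],"hand":[0,0,0,0,0,0,0,0]}'
python3 - <<'E'
from m import *
pv=np.array([558.5,27.4]);s=read_state();print(s["position"],s["ee_rot"],s["joints"][5])
z=R.from_quat(s["ee_rot"]).as_matrix()[:,0];print("a=",np.degrees(np.arctan2(z[0],-z[1])))
T=lambda t,o:pv+58*np.array([np.cos(t),np.sin(t)])+o*np.array([np.sin(t),-np.cos(t)])
p0=np.array([541.5,84.5]);r=np.radians
print("pre",((T(r(160),40)-p0)/10).round(2));p1=T(r(160),40)
for a in [160,165,170,175,180,185,190,195,200,205,210,215,218,220,222,224,226,228]: print(a,((T(r(a),18)-p1)/10).round(2))
E
```

```text
clock: 13.62
position: [541.5, 84.5, 244.4]
ee_rot: [-0.679, 0.734, -0.0, 0.0]
contact_force: [-0.0, 0.4, 0.7]
gripper_width: -0.0
grasp_force: 0.0
[541.47221123  84.5353016  244.39710258] [-6.78625572e-01  7.34484396e-01 -1.70899385e-05  7.63051455e-05] -0.5297639911326948
a= -4.52733235876886
pre [-2.38  0.03]
160 [-0.75 -2.07]
165 [-1.05 -2.5 ]
170 [-1.32 -2.96]
175 [-1.54 -3.44]
180 [-1.72 -3.94]
185 [-1.85 -4.45]
190 [-1.94 -4.98]
195 [-1.99 -5.5 ]
200 [-1.98 -6.03]
205 [-1.94 -6.56]
210 [-1.84 -7.08]
215 [-1.7  -7.59]
218 [-1.6  -7.89]
220 [-1.52 -8.09]
222 [-1.43 -8.29]
224 [-1.34 -8.48]
226 [-1.24 -8.66]
228 [-1.14 -8.85]
```

```bash
python3 -m creep '{"translation":[[-2.4,0,0],[-2.4,0,-5],[-2.4,0,-10],[-2.4,0,-14],[-2.4,0,-17.2],[-2.4,0,-17.2],[-2.4,0,-17.2]],"delta_rot":[[0,0,-8],[0,0,-15.5],[0,0,-15.5],[0,0,-15.5],[0,0,-15.5],[0,0,-15.5],[0,0,-15.5]],"hand":[0,0,0,0,0,0,0]}'
python3 -m creep '{"translation":[[-0.4,-1.1,0],[-0.75,-2.07,0],[-1.05,-2.5,0],[-1.32,-2.96,0],[-1.54,-3.44,0],[-1.72,-3.94,0],[-1.85,-4.45,0],[-1.94,-4.98,0]],"delta_rot":[[0,0,0],[0,0,0],[0,0,5],[0,0,10],[0,0,15],[0,0,20],[0,0,25],[0,0,30]],"hand":[0,0,0,0,0,0,0,0]}'
```

```text
clock: 14.5
position: [518.6, 84.9, 73.6]
ee_rot: [-0.576, 0.817, -0.0, 0.001]
contact_force: [0.8, 0.0, -0.0]
gripper_width: -0.1
grasp_force: 0.0
clock: 15.5
position: [498.9, 34.9, 73.4]
ee_rot: [0.769, -0.64, 0.001, -0.002]
contact_force: [0.1, 2.2, 1.1]
gripper_width: 0.3
grasp_force: 1.4
```

Next, from 190° to 222°.

```bash
python3 -m creep '{"translation":[[-0.05,-0.52,0],[-0.04,-1.05,0],[0,-1.58,0],[0.1,-2.1,0],[0.24,-2.61,0],[0.34,-2.91,0],[0.42,-3.11,0],[0.42,-3.11,0]],"delta_rot":[[0,0,5],[0,0,10],[0,0,15],[0,0,20],[0,0,25],[0,0,28],[0,0,30],[0,0,30]],"hand":[0,0,0,0,0,0,0,0]}'
python3 -m creep '{"translation":[[0.04,-0.1,0],[0.09,-0.2,0],[0.09,-0.2,0]],"delta_rot":[[0,0,1],[0,0,2],[0,0,2]],"hand":[0,0,0]}'
python3 -m creep '{"translation":[[0.04,-0.1,0],[0.09,-0.19,0],[0.09,-0.19,0]],"delta_rot":[[0,0,1],[0,0,2],[0,0,2]],"hand":[0,0,0]}'
```

```text
clock: 16.5
position: [502.3, 3.2, 73.0]
ee_rot: [0.907, -0.421, 0.0, -0.0]
contact_force: [0.2, -0.0, -0.1]
gripper_width: 0.1
grasp_force: 0.0
clock: 16.88
position: [502.9, 1.5, 72.3]
ee_rot: [0.915, -0.404, -0.0, 0.0]
contact_force: [-1.3, 1.9, 0.7]
gripper_width: -0.3
grasp_force: 0.9
clock: 17.25
position: [503.9, -0.4, 72.2]
ee_rot: [0.922, -0.388, -0.0, 0.0]
contact_force: [-1.1, 1.1, 1.0]
gripper_width: 0.3
grasp_force: 1.0
```

Keep going in about 1 mm steps until the force rises at the stop.

```bash
for k in 1 2; do :; done; python3 -m creep '{"translation":[[0.05,-0.1,0],[0.1,-0.19,0],[0.1,-0.19,0]],"delta_rot":[[0,0,1],[0,0,2],[0,0,2]],"hand":[0,0,0]}'
python3 -m creep '{"translation":[[0.04,-0.08,0],[0.04,-0.08,0]],"delta_rot":[[0,0,0],[0,0,0]],"hand":[0,0]}'
```

```text
clock: 17.62
position: [504.3, -1.6, 72.2]
ee_rot: [0.928, -0.372, -0.001, -0.0]
contact_force: [-4.3, 6.2, 3.5]
gripper_width: -0.2
grasp_force: 3.6
clock: 17.88
position: [504.3, -1.7, 72.2]
ee_rot: [0.928, -0.372, -0.001, -0.0]
contact_force: [-6.9, 9.9, 4.3]
gripper_width: 0.2
grasp_force: 5.6
```

Force rose to 13 N with no further motion, so the lever is home. Now retreat, lift and look.

```bash
python3 -m creep '{"translation":[[-1.5,1.3,0],[-3,2.6,0],[-3,2.6,6],[-3,4,12],[-3,6,17],[-3,8,19],[-3,8,19],[-3,8,19]],"delta_rot":[[0,0,0],[0,0,0],[0,0,0],[0,0,0],[0,0,0],[0,0,0],[0,0,0],[0,0,0]],"hand":[0,0,0,0,0,0,0,0]}'
python3 -c "
from p import *
for t in 'ab': ptr(t,75)
for n in ('wrist','side'):
  P=cloud(get_calibration(n),np.load(n+'b.npz')['d']);k=look(P,pv)[3]
  k=k[(k[:,1]<pv[1])];s=sph(k,12);print(n,len(k),s,np.degrees(np.arctan2(s[1]-27.4,s[0]-558.5))%360)
"
```

```text
clock: 18.88
position: [474.5, 76.6, 261.0]
ee_rot: [0.928, -0.372, -0.001, 0.001]
contact_force: [0.1, -0.3, 0.3]
gripper_width: -0.1
grasp_force: 0.0
wrist ptr 75.33 off pivot -0.4 1046 [20. 20. 20. 20. 20. 20. 20. 20. 20. 19. 20.]
 ball [599.5 184.6  68. ]
 hub [558.   26.9] 15.6
scene ptr 75.84 off pivot 1.7 146 [17. 20. 17. 18. 17. 19. 19. 18. 20. 19. 18.]
 ball [600.4 185.5  67.7]
 hub [560.1  28.2] 15.2
side ptr 75.02 off pivot -0.6 258 [19. 20. 19. 20. 20. 20. 20. 20. 19. 21. 21.]
 ball [600.4 184.8  69.1]
 hub [556.4  25.4] 18.4
wrist ptr 75.38 off pivot -0.2 1030 [20. 20. 19. 20. 20. 20. 20. 20. 20. 20. 20.]
 ball [599.8 185.   68.6]
 hub [557.7  26.9] 16.3
scene ptr 75.44 off pivot 1.4 146 [17. 20. 20. 19. 18. 22. 20. 19. 19. 20. 18.]
 ball [600.5 185.2  68. ]
 hub [560.2  28.2] 15.5
side ptr 74.88 off pivot -0.9 287 [21. 20. 19. 20. 21. 19. 21. 21. 21. 20. 19.]
 ball [600.3 184.7  69.2]
 hub [558.5  27.8] 16.1
wrist 449 [499.92428709 -34.47697538  77.83005026] 226.56991986639466
side 128 [500.39759184 -34.1355476   78.23944539] 226.64371275709658
```

View pics/wristb.png

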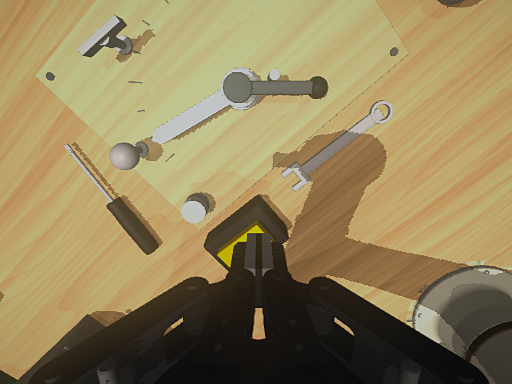

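The pointer (tip at 155,138) aims at the ball (125,155) at 75.4° against 75.3°. The lever (knob at 318,87) lies against its post (275,76) at 226.6°, with 226.4° expected. The tools around the jig haven't moved.

```bash
python3 -c "
from bench import job_done
print(job_done())"
```

```text
the job is handed in; nothing more can be done
None
```

The job is handed in at about 19 s of the 54 s allowed: the pointer is aimed at the ball pin to within about 0.3°, the locking lever is home against its post, and the last pictures show nothing else moved.

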